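# Make up the wooden party-favour sampler box

### The arm

A 6-joint arm with a two-finger parallel gripper is mounted at the origin on the work surface. World frame = base frame: x ahead of the robot, y to its left, z up, the work surface at z = 0. Lengths are in m, angles in degrees, forces in N, time in s.
With the tool pointing down it reaches from about 0.4 to 0.825 m from the base axis. Payload 7 kg.
Tool frame: the origin (TCP) lies on the centre line of the jaws, within the pads' length; the fingertips stand 19 mm ahead of it and the grasp point (between the pads) is the TCP (r.tip_extent is the distance from the TCP to the fingertips, in m); z points along the fingers, y is the line along which they close (so a half turn about z gives the same grasp; the last joint's range is limited). The gripper opens to 88 mm and grips with 3 to 60 N. Pads are 19 mm wide; open, the fingers measure 130 mm over their backs; the gripper's body (78 mm by 193 mm) begins 47 mm behind the grasp point.
Start: joints at [82.454, 20.546, 0.682, 0, -70.136, -16.507], TCP at [0.275, 0.616, 0.246] pointing down, gripper open.
Joint ranges: [-176.03, 176.03], [-82.01, 121.73], [-58.28, 71.71], [-173.87, 95.51], [-174.79, -0.11], [-173.66, 173.66]. Speed limits (degrees/s): [136.94, 136.94, 172.46, 180, 180, 180].

### API

Orientations are given as [roll, pitch, yaw] about the fixed x, y, z axes, in that order (R = Rz(yaw) Ry(pitch) Rx(roll)).
In Python, from plant import r gives the robot as it stands. The module is installed in compiled form; this text tells all that it offers.
- The arm moves only by the tool jog_arm, never from a script. Its argument "deltas" is a list that holds one entry, the list of rows, each a list of 5 numbers: the opening, from -1 (shut) to 1 (fully open), then the shift along the world's x, y, z in cm, then the turn about the world's z in rad. In form: [[[claw, dx, dy, dz, turn], ...]]. A call has 1 to 8 rows; each row shifts and turns the commanded pose from where the row before left it; what a row does not reach is not made up. A row lasts 1/8 s, in which the tool goes at most 62.5 mm and 10.7 degrees, less where a joint would pass 70% of its speed; a pose out of reach is approached as far as the arm can. A call with a gripper value outside its range is refused whole. The fingers move at their own pace and stop on an object; "force" is the grip in N (left out, the last holds). Time passes only in rows, so rows that do not move let the fingers close. It gives the time, the measured TCP pose, the force, the opening and the grip force at its end, in the units of the state.
- r.get_state(): the state, without advancing time (a new reading comes with each control period).
- r.capture(name): name is "scene" or "top" or "wrist"; returns the picture (480x640x3 uint8, blue, green, red); there is no depth.
- r.camera_info(name): a dict with "fx", "fy", "cx", "cy" (pixels), "k1" (the pictures are not rectified: a ray, as slopes to the right and down, at radius r is drawn at 1 + k1 r^2 times it, then the intrinsics apply), "view" (4x4, takes a point from world to camera coordinates). Camera axes: x right, y up, looking along -z (the intrinsics and any distortion apply to the point x, -y, -z); pixel columns grow to the right and rows downward; lengths in m; the calibration is good to about 2 mm. A picture is of the moment at which its call begins: read the wrist's pose just before it. camera_info takes no time and is no camera call; for the wrist camera it gives the pose at the moment of the call.
- r.close_job(): hands the job in; it is judged then, once.
The state is a dict: "time_s": time; "joints": joint angles; "qd": joint speeds; "joint_torque": joint torques, N m; "tcp_pos": TCP position; "eef_rot": TCP orientation; "contact_force": force on the tool from outside, world axes, zero at the start; "moment": the same for the moment, N m; "gripper_width": finger opening in m; "gripper_force": force on a finger pad.
Only numpy, scipy, OpenCV 4.12 (cv2) and the standard library are available. Lean on these libraries where they do the work, as an engineer would, in place of code of your own. Each camera call takes 0.05 s, during which the arm holds its last target. There are 200 camera calls.

### The job

Make up the sampler box on the shop counter with the bare wooden favours: set the large yo-yo flat in the round cup, the toy car on its wheels in the square tray, the two-headed rattle flat in the narrow trough, and put the throwing ring over the post so that it lies flat on its foot, each resting on the floor of its place and about in the middle. Leave the look-alikes, the small yo-yo and the one-headed mallet, where they lie on the counter.

Things in the scene. Friction and masses are not known exactly. Their poses are not given: they have to be found in the camera images.
- yoyo: the large yo-yo lying flat: two coaxial discs 52 in diameter, 14 thick, 4 apart; 32 high in all, 50 g. Origin: centre of the underside, z is its axis (up). Loose, bare pale wood. Sizes in mm.
- car: toy car: body 74 long (along x), 30 wide (y), from 8 to 24 above the origin, cabin 34 x 30 on the middle of it, up to 38; four fixed wheels of radius 9, centred at x = +-23, outside the body to y = +-20. Between the wheels (|x| under 14) it is 30 wide from 8 to 38 high. 60 g. Origin: centre of the underside (wheel contact), z up. Loose, bare pale wood. Sizes in mm.
- rattle: two-headed rattle: 86 long (x), a square head 30 x 30 (y, z) and 20 long at each end, joined by a square handle 16 x 16 and 46 long, centred 16 above the origin (8 to 24). 40 g. Origin: under its middle, on the table, z up. Loose, bare pale wood. Sizes in mm.
- toss_ring: throwing ring lying flat: 56 outer and 34 inner diameter, 20 high, 30 g. Origin: centre of the underside (in the middle of the hole), z up. Loose, bare pale wood. Sizes in mm.
- small_yoyo: the small yo-yo, a look-alike that stays: 34 in diameter, 22 high. Origin: centre of the underside. Loose, bare pale wood. Sizes in mm.
- mallet: toy mallet with only one head, a look-alike that stays: 86 long (x), head 26 x 44 x 30 high at the +x end, handle 14 x 14 lying on the table. Origin: on the underside, at the middle of its length. Loose, bare pale wood. Sizes in mm.
- round_cup: insert with a round white wall: inner diameter 76, wall 4 thick, 10 above its floor. Fixed. Grey foot 104 x 104 x 6: things rest 6 above the origin (centre of the foot's underside; x, y along its sides, z up). One of four inserts, 2 by 2 in any order, pitch 108, in a cardboard box 228 x 228 with rim 12 high; feet stand 5 above the table. Sizes in mm.
- square_tray: insert with a square white wall: 92 x 92 inside, wall 4 thick, 10 above its floor. Fixed. Grey foot 104 x 104 x 6: things rest 6 above the origin (centre of the foot's underside; x, y along its sides, z up). One of four inserts, 2 by 2 in any order, pitch 108, in a cardboard box 228 x 228 with rim 12 high; feet stand 5 above the table. Sizes in mm.
- narrow_trough: insert with a narrow white wall: 96 inside along x, 48 along y, wall 4 thick, 10 above its floor. Fixed. Grey foot 104 x 104 x 6: things rest 6 above the origin (centre of the foot's underside; x, y along its sides, z up). One of four inserts, 2 by 2 in any order, pitch 108, in a cardboard box 228 x 228 with rim 12 high; feet stand 5 above the table. Sizes in mm.
- post_stand: insert with an upright white post at its centre, 14 in diameter, top 46 above the origin; no wall. Fixed. Grey foot 104 x 104 x 6: things rest 6 above the origin (centre of the foot's underside; x, y along its sides, z up). One of four inserts, 2 by 2 in any order, pitch 108, in a cardboard box 228 x 228 with rim 12 high; feet stand 5 above the table. Sizes in mm.
Mind the look-alikes: they are no part of the job. What is shaped like the rattle but green is not meant.

How it is judged:
By the outcome, as a careful person would: the job done as asked, in the order asked, and still so for the second after the job is handed in, with the robot touching nothing.
It also fails if it takes over 115 s, if anything falls off the work surface, if the arm or the gripper's body presses on something with over 40 N, if the wrist force passes 120 N, or if a joint passes its speed limit or range.

## Working session

There is one attempt and no reset: what is moved stays moved. The work goes in short steps, Python scripts to look and compute and a tool call to move; the robot and the scene stay as the last step left them, time stands still between calls to the robot, and variables do not carry over. Pictures are saved under pics/ and viewed, at most 14 in all, crops included, and the job is handed in when it is done.

Besides the shell and the picture viewer there is one more tool, called after ">>>" as name(argument=value, ...) on one line, values as JSON. jog_arm: Moves the arm, as the interface text tells. Its arguments: {"type":"object","properties":{"deltas":{"type":"array"},"force":{"type":"number"}},"required":["deltas"]}

```bash
mkdir -p pics
cat > h.py <<'E'
import numpy as np, cv2
from plant import r
def K(i): return np.array([[i['fx'],0,i['cx']],[0,i['fy'],i['cy']],[0,0,1.]]),np.array([i['k1'],0,0,0,0.])
def ground(i,px,z):
    """pixels -> world points on plane z"""
    k,_=K(i); V=np.array(i['view']); out=[]
    for u,v in np.atleast_2d(px):
        a,b=(u-i['cx'])/i['fx'],(v-i['cy'])/i['fy']; x,y=a,b
        for _ in range(30):
            s=1+i['k1']*(x*x+y*y); x,y=a/s,b/s
        d=V[:3,:3].T@np.array([x,-y,-1]); c=-V[:3,:3].T@V[:3,3]
        out.append(c+d*(z-c[2])/d[2])
    return np.array(out)
def proj(i,P):
    V=np.array(i['view']); p=np.atleast_2d(P)@V[:3,:3].T+V[:3,3]
    x,y=p[:,0]/-p[:,2],-p[:,1]/-p[:,2]; s=1+i['k1']*(x*x+y*y)
    return np.c_[i['fx']*x*s+i['cx'],i['fy']*y*s+i['cy']]
def snap(cam,name):
    i=r.camera_info(cam); im=r.capture(cam); cv2.imwrite(f'pics/{name}.png',im); return i,im
E
python3 - <<'E'
from h import *
for c in('top','scene'):
    i,_=snap(c,c+'0'); print(c,{k:np.round(v,3).tolist() for k,v in i.items()})
print(r.get_state())
E
```

```text
top {'fx': 485.631, 'fy': 485.631, 'cx': 313.147, 'cy': 242.196, 'k1': -0.07, 'view': [[0.008, -1.0, -0.013, -0.074], [0.988, 0.006, 0.152, -0.565], [-0.152, -0.014, 0.988, -0.887], [0.0, 0.0, 0.0, 1.0]]}
scene {'fx': 472.919, 'fy': 472.919, 'cx': 318.039, 'cy': 242.032, 'k1': -0.098, 'view': [[-0.252, 0.968, -0.012, 0.209], [-0.804, -0.202, 0.559, 0.392], [0.539, 0.15, 0.829, -1.459], [0.0, 0.0, 0.0, 1.0]]}
{'time_s': 0.1, 'joints': array([ 8.24548936e+01,  2.05862983e+01,  6.40450927e-01, -1.58795513e-02,
       -7.01363002e+01, -1.65058386e+01]), 'qd': array([-0.06542913, -0.07443322,  0.10742669,  0.06866935, -0.03656611,
       -0.02602608]), 'joint_torque': array([-3.21370593e-03, -5.84165490e+01,  2.93751132e+01,  7.01560736e+00,
        1.01859873e-02, -5.71450028e-05]), 'tcp_pos': array([0.27497461, 0.61601914, 0.24474471]), 'eef_rot': array([ 1.79916996e+02, -9.02749702e-03, -2.40563448e+01]), 'contact_force': array([-0.53012314, -0.63487806,  0.01453639]), 'moment': array([-0.03735552,  0.03916709,  0.01755459]), 'gripper_force': 0.0, 'gripper_width': 0.087419179219838}
```

View pics/top0.png

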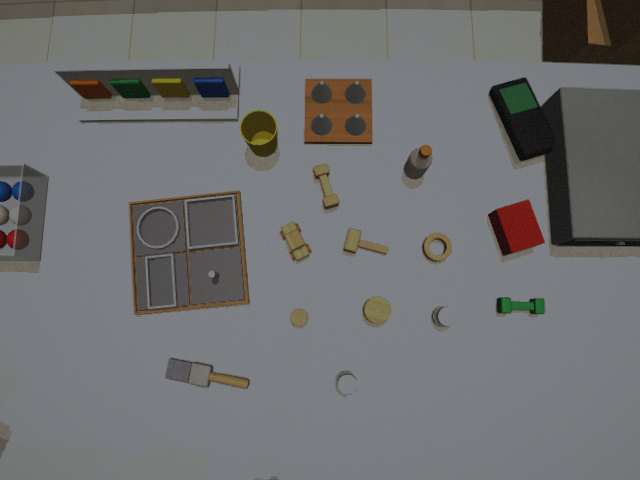

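View pics/scene0.png

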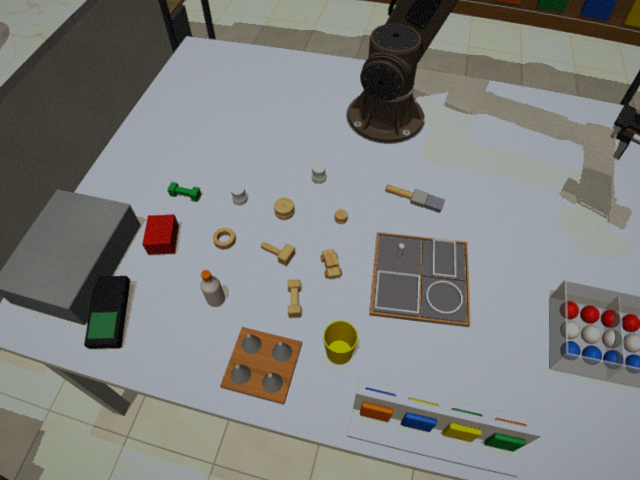

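Run:
```python
import cv2
im=cv2.imread('pics/top0.png')
cv2.imwrite('pics/c1.png',cv2.resize(im[155:340,255:465],None,fx=3.2,fy=3.2,interpolation=cv2.INTER_CUBIC))
cv2.imwrite('pics/c2.png',cv2.resize(im[183:323,123:257],None,fx=4.2,fy=4.2,interpolation=cv2.INTER_CUBIC))
hsv=cv2.cvtColor(im,cv2.COLOR_BGR2HSV)
for n,p in dict(yoyo=(377,310),small=(299,317),car=(295,241),rattle=(326,186),mallet=(353,241),ring=(427,247),white=(130,235),table=(400,280),rim=(188,280),wallcup=(139,228),shadow=(300,190)).items(): print(n,hsv[p[1],p[0]],im[p[1],p[0]])
```

```text
yoyo [ 23  19 123] [114 121 123]
small [ 19  29 123] [109 118 123]
car [ 20 111 126] [ 71 107 126]
rattle [ 27  94 125] [ 79 121 125]
mallet [ 28  98 125] [ 77 121 125]
ring [ 25 106 125] [ 73 117 125]
white [ 15  89 117] [ 76  96 117]
table [105  12 130] [130 127 124]
rim [11 51 70] [56 61 70]
wallcup [20 12 63] [60 62 63]
shadow [107  13 133] [133 129 126]
```

View pics/c1.png

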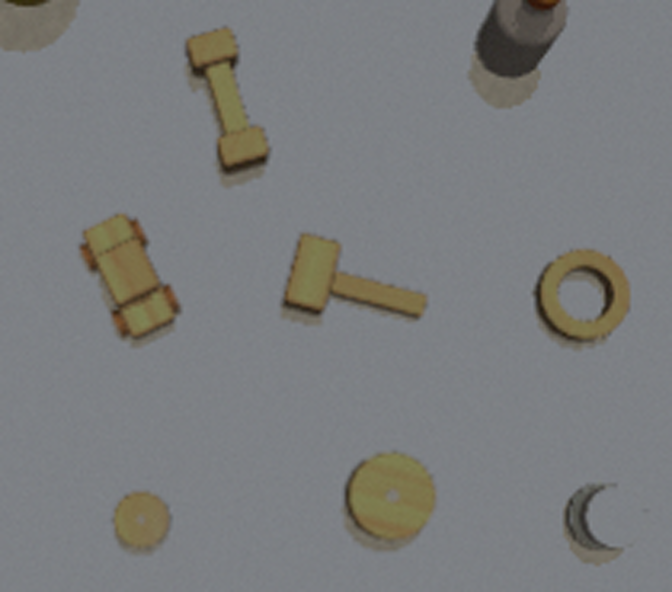

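View pics/c2.png

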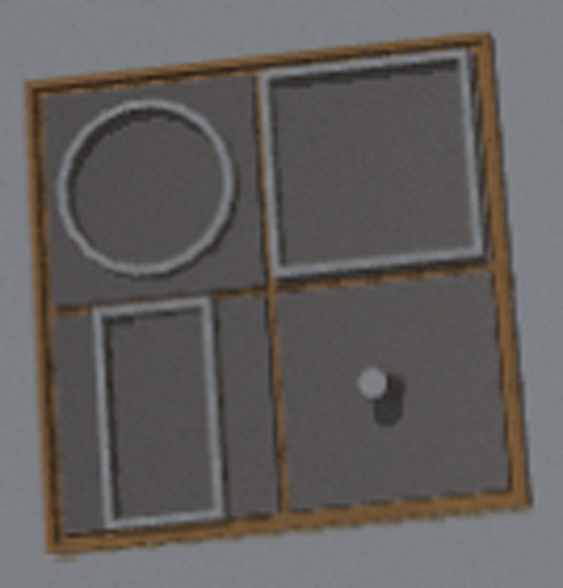

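```bash
cat > fit.py <<'E'
from h import *
from scipy.optimize import minimize
def box(x,y,z,sx,sy,z1): return [[x+a*sx/2,y+b*sy/2,c] for a in(-1,1) for b in(-1,1) for c in(z,z1)]
def cyl(R,z,z1): return [[R*np.cos(t),R*np.sin(t),c] for t in np.linspace(0,6.28,40) for c in(z,z1)]
M=dict(yoyo=[cyl(26,0,32)],small=[cyl(17,0,22)],
 car=[box(0,0,8,74,30,24),box(0,0,24,34,30,38)]+[[[sx*23+9*np.cos(t),sy*y,9+9*np.sin(t)] for t in np.linspace(0,6.28,16) for y in(15,20)] for sx in(-1,1) for sy in(-1,1)],
 rattle=[box(33,0,0,20,30,30),box(-33,0,0,20,30,30),box(0,0,8,46,16,24)],
 mallet=[box(30,0,0,26,44,30),box(-13,0,0,60,14,14)],ring=[cyl(28,0,20)])
def silh(i,n,p,S=4,z0=0):
    c,s=np.cos(p[2]),np.sin(p[2]); m=np.zeros((480,640),np.float32)
    for part in M[n]:
        P=np.array(part)/1e3; W=np.c_[p[0]+c*P[:,0]-s*P[:,1],p[1]+s*P[:,0]+c*P[:,1],P[:,2]+z0]
        h=cv2.convexHull(proj(i,W).astype(np.float32))
        t=np.zeros((480,640),np.uint8); cv2.fillPoly(t,[np.round(h*256).astype(np.int32)],255,cv2.LINE_AA,8); m=np.maximum(m,t/255.)
    if n=='ring':
        A=[np.zeros((480,640),np.uint8) for _ in'ab']
        for t,z in zip(A,(0,20)):
            P=np.array(cyl(17,z,z))/1e3; W=P+[p[0],p[1],z0]
            cv2.fillPoly(t,[np.round(cv2.convexHull(proj(i,W).astype(np.float32))*256).astype(np.int32)],255,cv2.LINE_AA,8)
        m=m*(1-np.minimum(*A)/255.)
    return m
def wood(im,n):
    h=cv2.cvtColor(im,cv2.COLOR_BGR2HSV); m=((h[...,1]>55)&(h[...,0]>5)&(h[...,0]<35)&(h[...,2]>60)).astype(np.uint8)
    if n!='ring':
        c,_=cv2.findContours(m,cv2.RETR_EXTERNAL,cv2.CHAIN_APPROX_NONE); cv2.drawContours(m,c,-1,1,-1)
    return m
def fit(views,n,x,y,yaws,z0=0):
    best=None
    ms=[]
    for i,im in views:
        u,v=proj(i,[x,y,z0+.015])[0]; w=np.zeros((480,640)); cv2.circle(w,(int(u),int(v)),42,1,-1)
        k,l=cv2.connectedComponents((wood(im,n)*w).astype(np.uint8)); a=max(range(1,k),key=lambda q:(l==q).sum()); ms.append((l==a).astype(float))
    def f(p): return -sum((np.minimum(silh(i,n,p,z0=z0),m).sum()/np.maximum(silh(i,n,p,z0=z0),m).sum()) for (i,_),m in zip(views,ms))
    for yw in yaws:
        o=minimize(f,[x,y,yw],method='Nelder-Mead',options=dict(initial_simplex=[[x,y,yw],[x+.006,y,yw],[x,y+.006,yw],[x,y,yw+.3]],maxiter=120,xatol=1e-4,fatol=1e-4))
        if best is None or o.fun<best.fun: best=o
    return best
E
python3 - <<'E'
from fit import *
it=r.camera_info('top'); isc=r.camera_info('scene'); vt=(it,cv2.imread('pics/top0.png')); vs=(isc,cv2.imread('pics/scene0.png'))
for n,px in dict(yoyo=(377,310),car=(295,241),rattle=(326,186),ring=(437,247),mallet=(365,244),small=(299,317)).items():
    x,y,_=ground(it,px,.02)[0]; ys=[0] if n in('yoyo','ring','small') else np.radians([-20,-5,160])
    for lab,v in (('T',[vt]),('S',[vs]),('TS',[vt,vs])):
        o=fit(v,n,x,y,ys); print(n,lab,np.round(o.x[:2],4),round(np.degrees(o.x[2]),1),round(o.fun/len(v),3))
c2=lambda P:np.array(P)/4.2+[123-.4,183-.4]
def show(n,P,z):
    W=ground(it,c2(P),z); print(n,'ctr',np.round(W.mean(0),4)[:2]); 
    if len(P)==4:
        E=np.roll(W,-1,0)-W; print('  len',np.round(np.linalg.norm(E,axis=1),3),'ang',np.round(np.degrees(np.arctan2(E[:,1],E[:,0])),1))
show('box',[(26,82),(490,33),(530,503),(50,552)],.012)
show('tray',[(260,73),(469,48),(488,255),(272,280)],.021)
show('trough',[(94,304),(211,296),(224,518),(106,528)],.021)
show('cup',[(147,187)],.021); show('post',[(372,383)],.051)
E
```

```text
yoyo T [ 0.4374 -0.1926] 14.3 -0.87
yoyo S [ 0.4362 -0.1955] 27.9 -0.823
yoyo TS [ 0.4387 -0.1943] 7.7 -0.839
car T [ 0.5728 -0.0327] 26.4 -0.874
car S [ 0.5727 -0.0345] 22.0 -0.812
car TS [ 0.5721 -0.0341] 25.2 -0.84
rattle T [ 0.6871 -0.0928] 16.3 -0.724
rattle S [ 0.6838 -0.0947] 17.7 -0.763
rattle TS [ 0.6832 -0.0944] 18.0 -0.737
ring T [ 0.5639 -0.3162] 6.1 -0.715
ring S [ 0.5611 -0.317 ] 32.2 -0.733
ring TS [ 0.5639 -0.3167] 24.5 -0.708
mallet T [ 0.5683 -0.1756] 70.1 -0.741
mallet S [ 0.5483 -0.148 ] -28.9 -0.477
mallet TS [ 0.5447 -0.1549] -6.0 -0.407
small T [ 0.4229 -0.0435] 4.7 -0.817
small S [ 0.4242 -0.0446] 15.7 -0.721
small TS [ 0.4243 -0.0438] 19.5 -0.765
box ctr [0.5506 0.1805]
  len [0.227 0.226 0.227 0.227] ang [ -83.8 -173.5   96.5    6.6]
tray ctr [0.6095 0.1329]
  len [0.101 0.1   0.103 0.1  ] ang [ -82.9 -172.9   97.     6.1]
trough ctr [0.4915 0.2289]
  len [0.056 0.104 0.056 0.105] ang [ -85.7 -173.8   95.5    6.4]
cup ctr [0.5975 0.2404]
post ctr [0.5028 0.1219]
```

Top view: the yo-yo candidates are (377,310) and (299,317). The first is 52 mm across, so it is the large one. The two-headed wooden rattle is at (326,186), while (365,244) has one head (mallet) and (521,306) is green. The ring is at (437,247) and the car at (295,241). In the box the cup is at (158,228), tray (212,222), trough (161,281) and post (212,274). The enlarged crop confirms all of this. I'll move to the yo-yo first.

>>> jog_arm(deltas=[[[1,2.7,-5,0,0],[1,2.7,-5,0,0],[1,2.7,-5,0,0],[1,2.7,-5,0,0],[1,2.7,-5,0,0],[1,2.7,-5,0,0],[1,0,-5.5,0,0],[1,0,-5.5,0,0]]], force=15)

```text
time_s: 1.1
tcp_pos: [0.4369, 0.2044, 0.2451]
eef_rot: [180.0, 0.0, -24.1]
contact_force: [1.1, 0.3, 0.2]
gripper_width: 0.0874
gripper_force: 0.0
```

>>> jog_arm(deltas=[[[1,0,-5.5,0,0],[1,0,-5.5,0,0],[1,0,-5.5,0,0],[1,0,-5.5,0,0],[1,0,-5.5,0,0],[1,0,-5.5,0,0],[1,0,-5.5,0,0],[1,0,0,0,0]]])

```text
time_s: 2.1
tcp_pos: [0.4362, -0.1817, 0.245]
eef_rot: [180.0, 0.1, -24.4]
contact_force: [1.2, 0.8, -0.8]
gripper_width: 0.0876
gripper_force: 0.0
```

```bash
sed -i 's/def fit(views,n,x,y,yaws,z0=0)/def fit(views,n,x,y,yaws,z0=0,rad=42)/; s/int(v)),42,/int(v)),rad,/' fit.py
cat > look.py <<'E'
from fit import *
import sys
n,x,y,yw,name=sys.argv[1],*map(float,sys.argv[2:5]),sys.argv[5]
z0=float(sys.argv[6]) if len(sys.argv)>6 else 0
st=r.get_state(); i,im=snap('wrist',name); print('tcp',np.round(st['tcp_pos'],4),np.round(st['eef_rot'],1))
V=np.array(i['view']); c=-V[:3,:3].T@V[:3,3]; rad=int(.065*i['fx']/(c[2]-.02))
o=fit([(i,im)],n,x,y,[np.radians(yw)],z0,rad); print(n,np.round(o.x[:2],4),round(np.degrees(o.x[2]),1),round(o.fun,3), 'move cm',np.round((o.x[:2]-st['tcp_pos'][:2])*100,2))
m=(silh(i,n,o.x,z0=z0)>.5).astype(np.uint8); cs,_=cv2.findContours(m,cv2.RETR_LIST,cv2.CHAIN_APPROX_NONE); cv2.drawContours(im,cs,-1,(0,0,255),1)
cv2.imwrite(f'pics/{name}_f.png',im)
E
python3 look.py yoyo .4387 -.194 0 w1
```

```text
tcp [ 0.4362 -0.1817  0.245 ] [ 1.80e+02  1.00e-01 -2.44e+01]
yoyo [ 0.4389 -0.1928] 0.8 -0.911 move cm [ 0.27 -1.11]
```

View pics/w1_f.png

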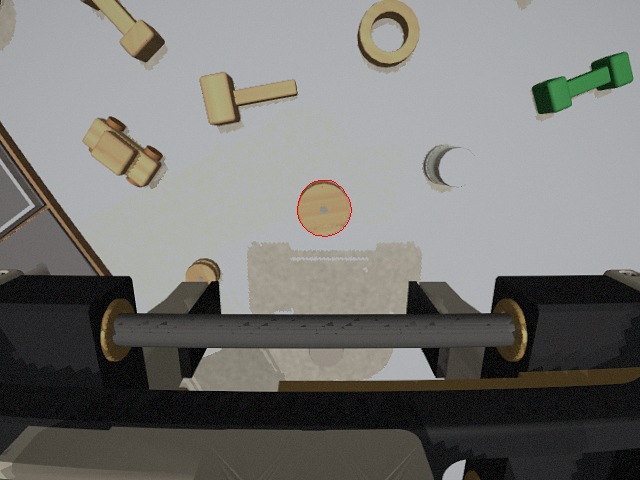

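The wrist view shows the yo-yo at (324,208), and the fitted outline lies on it. Descending.

>>> jog_arm(deltas=[[[1,0.27,-1.15,0,0],[1,0,0,-4.5,0],[1,0,0,-4.5,0],[1,0,0,-4.5,0],[1,0,0,-4,0],[1,0,0,-2.5,0],[1,0,0,-1.3,0],[1,0,0,0,0]]])

```text
time_s: 3.15
tcp_pos: [0.4399, -0.1897, 0.0322]
eef_rot: [180.0, 0.1, -24.0]
contact_force: [0.1, -0.5, 0.6]
gripper_width: 0.0876
gripper_force: 0.0
```

>>> jog_arm(deltas=[[[-1,0,0,0,0],[-1,0,0,0,0],[-1,0,0,0,0],[-1,0,0,0,0],[-1,0,0,0,0],[-1,0,0,0,0]]], force=15)

```text
time_s: 3.9
tcp_pos: [0.4399, -0.1903, 0.0329]
eef_rot: [180.0, -0.0, -24.0]
contact_force: [-1.6, -0.4, 4.8]
gripper_width: 0.0516
gripper_force: 15.0
```

>>> jog_arm(deltas=[[[-1,0,0,2,0],[-1,0,0,3,0],[-1,0,0,3,0],[-1,1.58,4.3,0,0],[-1,1.58,4.3,0,0],[-1,1.58,4.3,0,0],[-1,1.58,4.3,0,0],[-1,1.58,4.3,0,0]]])

```text
time_s: 4.9
tcp_pos: [0.519, 0.0264, 0.1124]
eef_rot: [180.0, 0.0, -24.1]
contact_force: [-0.1, -1.2, -0.6]
gripper_width: 0.0514
gripper_force: 15.0
```

>>> jog_arm(deltas=[[[-1,1.58,4.3,0,0],[-1,1.58,4.3,0,0],[-1,1.58,4.3,0,0],[-1,1.58,4.3,0,0],[-1,1.58,4.3,0,0],[-1,0,0,0,0],[-1,0,0,0,0]]])

```text
time_s: 5.78
tcp_pos: [0.5972, 0.2397, 0.1117]
eef_rot: [179.9, 0.1, -24.0]
contact_force: [0.3, 0.1, -0.7]
gripper_width: 0.0513
gripper_force: 15.0
```

Run:
```python
from h import *
print(r.get_state()['tcp_pos'],r.get_state()['eef_rot']); snap('wrist','w2'); i,im=snap('top','t2')
cv2.imwrite('pics/t2c.png',cv2.resize(im[163:343,103:303],None,fx=3,fy=3,interpolation=cv2.INTER_CUBIC))
```

```text
[0.59716784 0.23965287 0.11171193] [ 1.79924464e+02  5.87573664e-02 -2.40412701e+01]
```

View pics/w2.png

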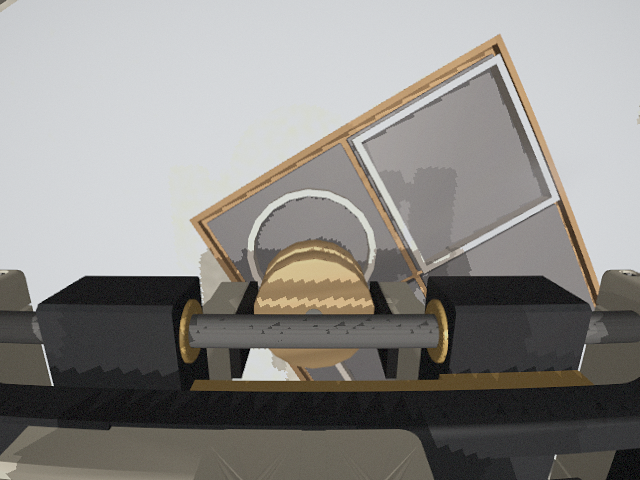

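The yo-yo is held at (314,300) and the cup rim arc is visible (top at (312,190)). The tray's outer corners are at (352,138), (500,55), (558,198) and (424,273). Cross-checking the box pose from this view.

Run:
```python
from h import *
i=r.camera_info('wrist')
W=ground(i,[(352,138),(500,55),(558,198),(424,273)],.021); print('tray',W.mean(0))
W=ground(i,[(191,220),(499,36)],.012); print('box top corners',W, np.degrees(np.arctan2(*(W[1]-W[0])[[1,0]])))
P=ground(i,[(312,190),(248,250),(375,250),(268,208),(356,208)],.021)[:,:2]
A=np.c_[2*P,np.ones(5)]; s=np.linalg.lstsq(A,(P**2).sum(1),rcond=None)[0]; print('cup',s[:2],np.sqrt(s[2]+s[0]**2+s[1]**2))
```

```text
tray [0.61073306 0.13348354 0.021     ]
box top corners [[0.65055989 0.3069972  0.012     ]
 [0.67583394 0.08132153 0.012     ]] -83.60991194313846
cup [0.59809833 0.24134884] 0.0419131775161252
```

>>> jog_arm(deltas=[[[-1,0.1,0.1,-2,0],[-1,0,0,-2.2,0],[-1,0,0,-1.5,0],[-1,0,0,-0.7,0],[-1,0,0,-0.3,0],[-1,0,0,0,0],[-1,0,0,0,0]]])

```text
time_s: 6.75
tcp_pos: [0.5991, 0.2411, 0.0462]
eef_rot: [-180.0, -0.0, -24.0]
contact_force: [-0.2, 0.0, -0.6]
gripper_width: 0.0511
gripper_force: 15.0
```

>>> jog_arm(deltas=[[[0.5,0,0,0,0],[0.5,0,0,0,0],[0.5,0,0,0,0],[0.5,0,0,1,0],[0.5,0,0,4,0],[0.5,0,0,5,0],[1,0,0,5,0],[1,0,0,0,0]]])

```text
time_s: 7.75
tcp_pos: [0.6011, 0.2421, 0.2016]
eef_rot: [-179.6, -0.3, -24.0]
contact_force: [-0.8, -0.6, -0.5]
gripper_width: 0.0803
gripper_force: 0.0
```

>>> jog_arm(deltas=[[[1,-0.45,-4.6,1,0.144],[1,-0.45,-4.6,1,0.144],[1,-0.45,-4.6,1,0.144],[1,-0.45,-4.6,0,0.144],[1,-0.45,-4.6,0,0.144],[1,-0.45,-4.6,0,0.144],[1,0,0,0,0],[1,0,0,0,0]]])

```text
time_s: 8.75
tcp_pos: [0.5717, -0.0352, 0.2256]
eef_rot: [-180.0, -0.0, 25.3]
contact_force: [-0.0, 0.1, 0.7]
gripper_width: 0.0877
gripper_force: 0.0
```

```bash
python3 look.py car .5725 -.034 25 w3
python3 - <<'E'
from h import *
i,im=snap('top','t3')
a=cv2.resize(im[183:323,123:257],None,fx=3,fy=3,interpolation=cv2.INTER_CUBIC); b=cv2.imread('pics/w3_f.png')[0:420,130:510]
cv2.imwrite('pics/m3.png',np.hstack([a,b]))
E
```

```text
tcp [ 0.5717 -0.0352  0.2256] [-180.    -0.    25.3]
car [ 0.5722 -0.0335] 26.8 -0.919 move cm [0.05 0.18]
```

View pics/m3.png

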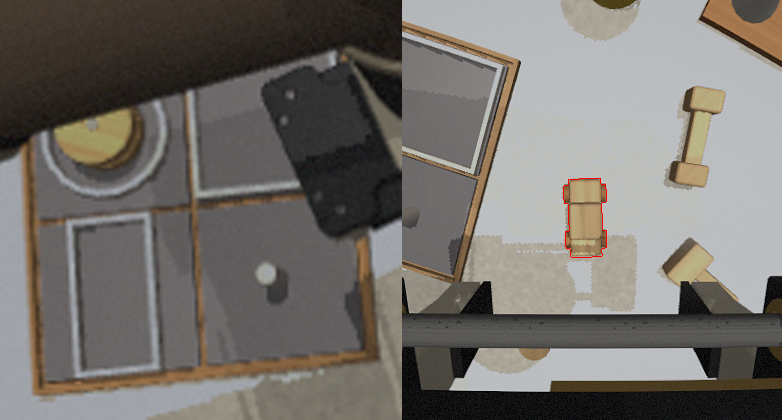

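>>> jog_arm(deltas=[[[0.5,0.05,0.15,0,0.025],[0.5,0,0,-4.5,0],[0.5,0,0,-4.5,0],[0.5,0,0,-4.5,0],[0.5,0,0,-3,0],[0.5,0,0,-1.5,0],[0.5,0,0,-0.8,0],[0.5,0,0,0,0]]])

```text
time_s: 9.85
tcp_pos: [0.5727, -0.0334, 0.0379]
eef_rot: [180.0, -0.0, 26.9]
contact_force: [0.2, -0.1, 0.7]
gripper_width: 0.0659
gripper_force: 0.0
```

>>> jog_arm(deltas=[[[-1,0,0,0,0],[-1,0,0,0,0],[-1,0,0,0,0],[-1,0,0,0,0],[-1,0,0,0,0],[-1,0,0,0,0],[-1,0,0,2,0],[-1,0,0,3,0]]])

```text
time_s: 10.85
tcp_pos: [0.5713, -0.0338, 0.0869]
eef_rot: [-180.0, 0.2, 26.9]
contact_force: [0.2, 0.1, -1.4]
gripper_width: 0.0299
gripper_force: 15.0
```

>>> jog_arm(deltas=[[[-1,0,0,3,0],[-1,0.94,4.16,0,-0.09],[-1,0.94,4.16,0,-0.09],[-1,0.94,4.16,0,-0.09],[-1,0.94,4.16,0,-0.09],[-1,0,0,0,0],[-1,0,0,0,0]]])

```text
time_s: 11.72
tcp_pos: [0.6093, 0.1326, 0.117]
eef_rot: [180.0, 0.1, 6.3]
contact_force: [0.2, 0.0, -1.3]
gripper_width: 0.0297
gripper_force: 15.0
```

>>> jog_arm(deltas=[[[-1,0.1,0,-2.5,0],[-1,0,0,-2.5,0],[-1,0,0,-1.3,0],[-1,0,0,-0.4,0],[-1,0,0,-0.15,0],[-1,0,0,0,0],[-1,0,0,0,0]]])

```text
time_s: 12.6
tcp_pos: [0.6113, 0.133, 0.0497]
eef_rot: [-180.0, -0.1, 6.3]
contact_force: [-0.1, 0.8, 0.7]
gripper_width: 0.0298
gripper_force: 15.0
```

>>> jog_arm(deltas=[[[0.3,0,0,0,0],[0.3,0,0,0,0],[0.3,0,0,0,0],[0.3,0,0,1,0],[0.3,0,0,4,0],[0.3,0,0,5,0],[1,0,0,5,0],[1,0,0,2.5,0]]])

```text
time_s: 13.6
tcp_pos: [0.6119, 0.1331, 0.2284]
eef_rot: [-179.9, -0.3, 6.3]
contact_force: [-0.1, -0.4, -0.6]
gripper_width: 0.0712
gripper_force: 0.0
```

>>> jog_arm(deltas=[[[1,1.46,-4.54,0,0.038],[1,1.46,-4.54,0,0.038],[1,1.46,-4.54,0,0.038],[1,1.46,-4.54,0,0.038],[1,1.46,-4.54,0,0.038],[1,0,0,0,0],[1,0,0,0,0]]])

```text
time_s: 14.48
tcp_pos: [0.6838, -0.0944, 0.2244]
eef_rot: [-180.0, -0.0, 17.1]
contact_force: [0.1, 0.2, 0.7]
gripper_width: 0.0878
gripper_force: 0.0
```

```bash
python3 look.py rattle .685 -.094 17 w4
python3 - <<'E'
from h import *
i,im=snap('top','t4')
a=cv2.resize(im[183:323,123:257],None,fx=3,fy=3,interpolation=cv2.INTER_CUBIC); b=cv2.imread('pics/w4_f.png')[0:420,130:510]
cv2.imwrite('pics/m4.png',np.hstack([a,b]))
E
```

```text
tcp [ 0.6838 -0.0944  0.2244] [-180.    -0.    17.1]
rattle [ 0.6849 -0.0936] 16.7 -0.868 move cm [0.12 0.09]
```

View pics/m4.png

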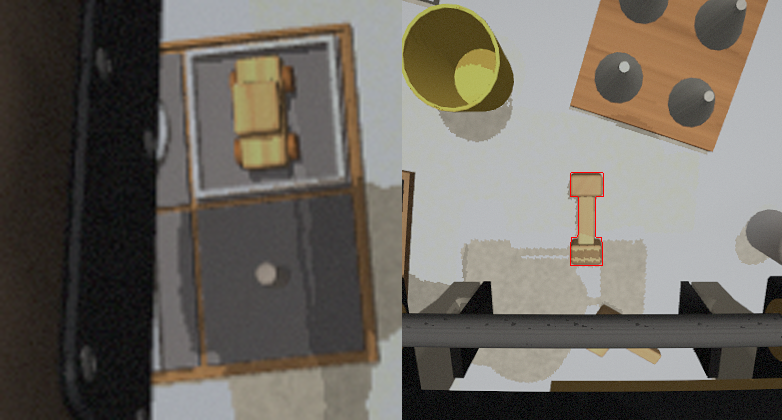

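The car is on its wheels in the tray, and the fit on the rattle is good.

>>> jog_arm(deltas=[[[0.2,0.1,0.07,0,0],[0.2,0,0,-4.5,0],[0.2,0,0,-4.5,0],[0.2,0,0,-4.5,0],[0.2,0,0,-3,0],[0.2,0,0,-1.6,0],[0.2,0,0,-0.9,0],[0.2,0,0,0,0]]])

```text
time_s: 15.58
tcp_pos: [0.6852, -0.0933, 0.0344]
eef_rot: [180.0, -0.0, 17.2]
contact_force: [-0.3, -0.7, 0.2]
gripper_width: 0.0528
gripper_force: 0.0
```

>>> jog_arm(deltas=[[[0.2,0,0,-0.2,0],[-1,0,0,0,0],[-1,0,0,0,0],[-1,0,0,0,0],[-1,0,0,0,0],[-1,0,0,0,0],[-1,0,0,0,0]]], force=20)

```text
time_s: 16.45
tcp_pos: [0.685, -0.0936, 0.0322]
eef_rot: [180.0, -0.0, 17.1]
contact_force: [-0.0, -0.7, 1.0]
gripper_width: 0.0154
gripper_force: 20.0
```

>>> jog_arm(deltas=[[[-1,0,0,2,0],[-1,0,0,3.5,0],[-1,0,0,3.5,0],[-1,-2.42,4.03,0,-0.0234],[-1,-2.42,4.03,0,-0.0234],[-1,-2.42,4.03,0,-0.0234],[-1,-2.42,4.03,0,-0.0234],[-1,-2.42,4.03,0,-0.0234]]])

```text
time_s: 17.45
tcp_pos: [0.5635, 0.1093, 0.1237]
eef_rot: [-180.0, -0.1, 10.4]
contact_force: [1.2, 0.2, -1.0]
gripper_width: 0.0159
gripper_force: 20.0
```

>>> jog_arm(deltas=[[[-1,-2.42,4.03,0,-0.0234],[-1,-2.42,4.03,0,-0.0234],[-1,-2.42,4.03,0,-0.0234],[-1,0,0,0,0],[-1,0,0,0,0]]])

```text
time_s: 18.08
tcp_pos: [0.4915, 0.2292, 0.1231]
eef_rot: [-180.0, -0.1, 6.5]
contact_force: [0.4, 0.4, -1.3]
gripper_width: 0.0155
gripper_force: 20.0
```

```bash
python3 look.py rattle .4912 .2285 6.4 w5 .09
```

```text
tcp [0.4915 0.2292 0.1231] [-1.8e+02 -1.0e-01  6.5e+00]
rattle [0.49   0.2305] 6.4 -0.505 move cm [-0.14  0.13]
```

View pics/w5_f.png

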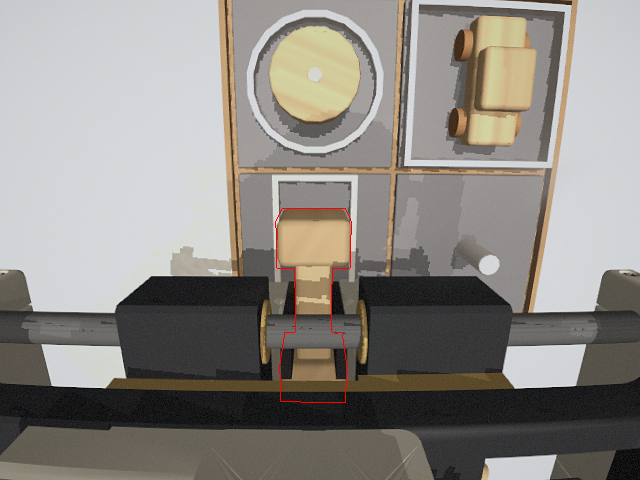

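The rattle is held level, with its far head at (315,240). The trough's far wall is at row 176, corners (273,176) and (357,176). Working out the offset along and across.

Run:
```python
from h import *
i=r.camera_info('wrist'); t=np.radians(6.4); R=np.array([[np.cos(t),np.sin(t)],[-np.sin(t),np.cos(t)]])
o=np.array([.4915,.2292])
f=lambda px,z:np.round((ground(i,px,z)[:,:2]-o)@R.T*1e3,1)
print('wall outer far corners (expect 52,+-28)',f([(273,176),(357,176)],.021).tolist())
im=cv2.imread('pics/w5.png'); print(im[200:276:2,315].tolist())
for v in (210,219,222): print(v,'far head edge at top (expect 43)',f([(280,v),(350,v)],.121).tolist())
print('near edge of far head top (expect 23)',f([(315,267)],.121).tolist(), 'tcp',proj(i,[.4915,.2292,.121]))
```

```text
wall outer far corners (expect 52,+-28) [[50.8, 27.3], [50.9, -27.7]]
[[138, 140, 144], [137, 137, 142], [134, 136, 141], [136, 139, 143], [101, 112, 123], [64, 89, 112], [70, 96, 115], [68, 95, 117], [63, 93, 115], [69, 96, 119], [71, 100, 120], [122, 165, 193], [127, 171, 201], [133, 177, 206], [137, 184, 211], [138, 183, 213], [140, 185, 213], [138, 183, 211], [140, 184, 213], [139, 184, 211], [139, 186, 212], [139, 184, 211], [138, 183, 211], [136, 182, 211], [136, 181, 210], [137, 182, 210], [136, 180, 210], [133, 178, 208], [131, 176, 206], [137, 180, 208], [133, 177, 206], [127, 169, 198], [110, 149, 177], [134, 178, 202], [142, 187, 210], [142, 187, 210], [141, 185, 210], [140, 186, 209]]
210 far head edge at top (expect 43) [[46.4, 13.9], [46.4, -13.6]]
219 far head edge at top (expect 43) [[42.8, 13.9], [42.8, -13.7]]
222 far head edge at top (expect 43) [[41.5, 14.0], [41.6, -13.7]]
near edge of far head top (expect 23) [[22.8, 0.1]] tcp [[315.05336487 317.45338817]]
```

>>> jog_arm(deltas=[[[-1,-0.05,-0.03,-2.5,0],[-1,0,0,-2.5,0],[-1,0,0,-1.5,0],[-1,0,0,-0.8,0],[-1,0,0,-0.4,0],[-1,0,0,-0.2,0],[-1,0,0,0,0],[-1,0,0,0,0]]])

```text
time_s: 19.12
tcp_pos: [0.491, 0.2288, 0.0435]
eef_rot: [-180.0, -0.0, 6.4]
contact_force: [0.3, 0.6, -0.9]
gripper_width: 0.0157
gripper_force: 20.0
```

>>> jog_arm(deltas=[[[-0.2,0,0,0,0],[-0.2,0,0,0,0],[-0.2,0,0,0,0],[-0.2,0,0,1,0],[-0.2,0,0,4,0],[-0.2,0,0,5,0],[1,0,0,5,0],[1,0,0,3,0]]])

```text
time_s: 20.12
tcp_pos: [0.4914, 0.2289, 0.2268]
eef_rot: [-179.9, -0.2, 6.4]
contact_force: [-0.1, 0.4, 0.4]
gripper_width: 0.0498
gripper_force: 0.0
```

>>> jog_arm(deltas=[[[1,0.73,-5.45,0,0],[1,0.73,-5.45,0,0],[1,0.73,-5.45,0,0],[1,0.73,-5.45,0,0],[1,0.73,-5.45,0,0],[1,0.73,-5.45,0,0],[1,0.73,-5.45,0,0],[1,0.73,-5.45,0,0]]])

```text
time_s: 21.12
tcp_pos: [0.5492, -0.2093, 0.224]
eef_rot: [180.0, -0.1, 6.4]
contact_force: [0.9, 0.9, 0.0]
gripper_width: 0.0875
gripper_force: 0.0
```

>>> jog_arm(deltas=[[[0.8,0.73,-5.45,0,0],[0.8,0.73,-5.45,0,0],[0.8,0,0,0,0],[0.8,0,0,0,0]]])

```text
time_s: 21.62
tcp_pos: [0.5634, -0.3166, 0.2232]
eef_rot: [-180.0, 0.0, 6.4]
contact_force: [-0.3, 0.1, 0.4]
gripper_width: 0.0789
gripper_force: 0.0
```

```bash
python3 look.py ring .564 -.3165 0 w6
python3 - <<'E'
from h import *
i,im=snap('top','t6')
a=cv2.resize(im[183:323,123:257],None,fx=3,fy=3,interpolation=cv2.INTER_CUBIC); b=cv2.imread('pics/w6_f.png')[0:420,130:510]
cv2.imwrite('pics/m6.png',np.hstack([a,b]))
E
```

```text
tcp [ 0.5634 -0.3166  0.2232] [-180.     0.     6.4]
ring [ 0.5628 -0.3141] 11.9 -0.861 move cm [-0.06  0.25]
```

View pics/m6.png

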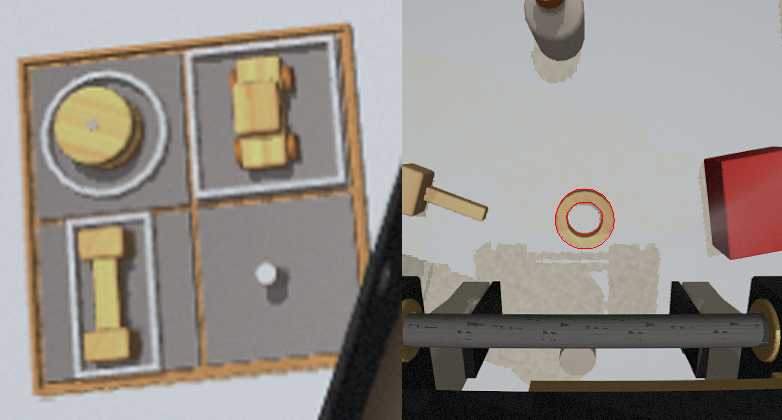

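The yo-yo, car and rattle are in place, and the ring fit is good. The red block may be close to the gripper body, so I'll measure its height and the clearance.

Run:
```python
from h import *
it=r.camera_info('top'); isc=r.camera_info('scene'); im=cv2.imread('pics/top0.png'); im2=cv2.imread('pics/scene0.png')
def tri(a,b): # best height where rays meet
    return min(((np.linalg.norm(ground(it,a,z)-ground(isc,b,z)),round(z,3),np.round(ground(it,a,z)[0],3).tolist()) for z in np.arange(0,.15,.003)))
for nm,m1,m2 in [('red',)+tuple((x[...,2]>100)&(x[...,1]<40)&(x[...,0]<40) for x in(im,im2))]:
    for m in(m1,m2):
        c=max(cv2.findContours(m.astype(np.uint8),0,2)[0],key=cv2.contourArea); print(nm,cv2.approxPolyDP(c,4,True)[:,0].tolist())
print('bottle cap',tri((425,151),(206,275)),'bottle base',ground(it,[(415,172)],0))
a=cv2.resize(im[180:280,460:580],None,fx=4,fy=4); b=cv2.resize(im2[195:275,120:200],None,fx=5,fy=5); cv2.imwrite('pics/red.png',np.hstack([a,b]))
```

```text
red [[528, 200], [497, 209], [512, 251], [543, 242]]
red [[173, 215], [149, 216], [143, 244], [169, 243]]
bottle cap (np.float64(0.0018383845972784643), np.float64(0.114), [0.724, -0.274, 0.114]) bottle base [[ 0.71946709 -0.27777082  0.        ]]
```

View pics/red.png

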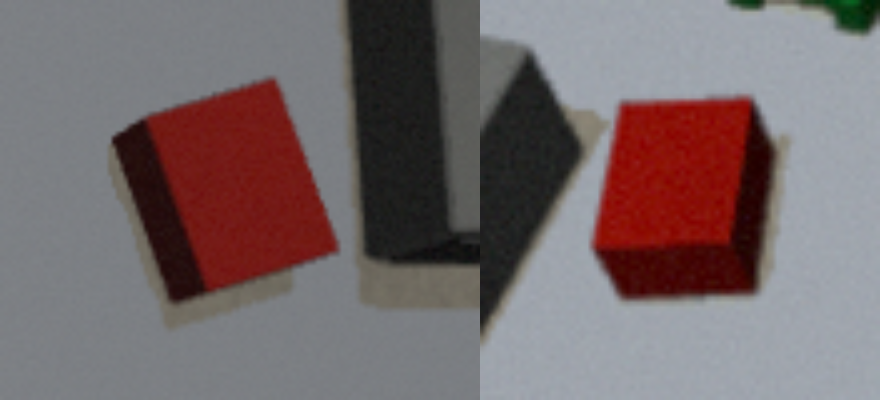

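Run:
```python
from h import *
it=r.camera_info('top'); isc=r.camera_info('scene')
def tri(a,b): return min(((round(float(np.linalg.norm(ground(it,a,z)-ground(isc,b,z))),4),round(z,3),np.round(ground(it,a,z)[0],3).tolist()) for z in np.arange(0,.15,.002)))
print(tri((497,209),(169,243)),tri((512,252),(173,215)), ground(it,[(488,214.5),(503,255)],0))
```

```text
(0.0013, np.float64(0.05), [0.632, -0.425, 0.05]) (0.0032, np.float64(0.046), [0.549, -0.451, 0.046]) [[ 0.63141369 -0.42459293  0.        ]
 [ 0.54861574 -0.45120326  0.        ]]
```

The block is 50 mm high with its near edge at y = −0.425, so the gripper body clears it. Descending on the ring.

>>> jog_arm(deltas=[[[0.7,-0.05,0.2,0,0],[0.7,0,0,-4.5,0],[0.7,0,0,-4.5,0],[0.7,0,0,-4.5,0],[0.7,0,0,-3.5,0],[0.7,0,0,-1.6,0],[0.7,0,0,-0.9,0],[0.7,0,0,0,0]]], force=10)

```text
time_s: 22.72
tcp_pos: [0.5638, -0.3143, 0.0286]
eef_rot: [180.0, -0.0, 6.4]
contact_force: [0.2, -0.3, 0.7]
gripper_width: 0.0742
gripper_force: 0.0
```

>>> jog_arm(deltas=[[[-1,0,0,0,0],[-1,0,0,0,0],[-1,0,0,0,0],[-1,0,0,0,0],[-1,0,0,0,0],[-1,0,0,2,0],[-1,0,0,3.5,0],[-1,0,0,4,0]]])

```text
time_s: 23.72
tcp_pos: [0.5627, -0.3143, 0.1232]
eef_rot: [-180.0, 0.1, 6.4]
contact_force: [0.0, 0.3, 0.3]
gripper_width: 0.0545
gripper_force: 10.0
```

>>> jog_arm(deltas=[[[-1,-0.75,5.45,0,0],[-1,-0.75,5.45,0,0],[-1,-0.75,5.45,0,0],[-1,-0.75,5.45,0,0],[-1,-0.75,5.45,0,0],[-1,-0.75,5.45,0,0],[-1,-0.75,5.45,0,0],[-1,-0.75,5.45,0,0]]])

```text
time_s: 24.72
tcp_pos: [0.5028, 0.1233, 0.1232]
eef_rot: [-180.0, -0.0, 6.4]
contact_force: [0.8, -0.1, -0.7]
gripper_width: 0.0547
gripper_force: 10.0
```

>>> jog_arm(deltas=[[[-1,0,0,0,0],[-1,0,0,0,0],[-1,0,0,0,0]]])

```text
time_s: 25.1
tcp_pos: [0.5033, 0.1206, 0.1229]
eef_rot: [180.0, 0.0, 6.3]
contact_force: [0.5, -1.1, -0.5]
gripper_width: 0.0551
gripper_force: 10.0
```

Run:
```python
from h import *
i,im=snap('wrist','w7'); print(r.get_state()['tcp_pos'])
print('tcp px at ring top',proj(i,[*r.get_state()['tcp_pos'][:2],.115]),'post top',proj(i,[.5028,.1213,.051]))
```

```text
[0.50333527 0.12047547 0.12295989]
tcp px at ring top [[316.49716873 310.70572799]] post top [[314.21782421 264.85505205]]
```

View pics/w7.png

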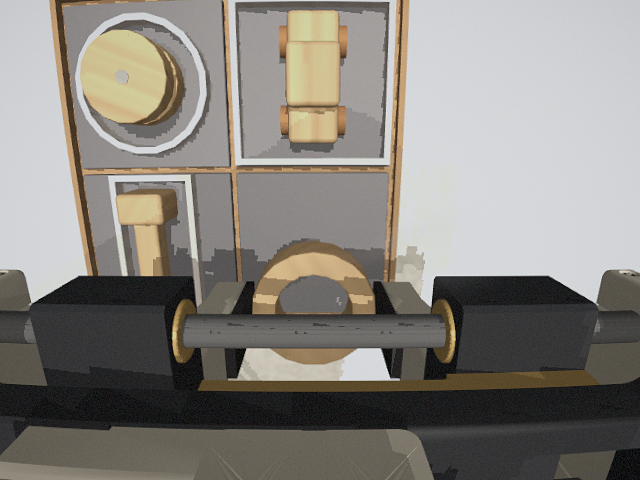

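The ring is held level at about (314,305), centred over the post (which it hides). Lowering it over the post.

>>> jog_arm(deltas=[[[-1,-0.03,0.05,-2,0],[-1,0,0,-2,0],[-1,0,0,-1.5,0],[-1,0,0,-1.3,0],[-1,0,0,-0.9,0],[-1,0,0,-0.5,0],[-1,0,0,0,0],[-1,0,0,0,0]]])

```text
time_s: 26.15
tcp_pos: [0.5033, 0.1223, 0.0414]
eef_rot: [-180.0, -0.0, 6.4]
contact_force: [-0.6, 1.0, -0.5]
gripper_width: 0.0547
gripper_force: 10.0
```

>>> jog_arm(deltas=[[[0.45,0,0,-0.05,0],[0.45,0,0,0,0],[0.45,0,0,0,0],[0.45,0,0,1,0],[0.45,0,0,3,0],[0.45,0,0,4,0],[0.45,0,0,5,0],[0.45,0,0,5,0]]])

```text
time_s: 27.15
tcp_pos: [0.5027, 0.1218, 0.223]
eef_rot: [-180.0, -0.0, 6.4]
contact_force: [0.4, 0.9, -0.9]
gripper_width: 0.0636
gripper_force: 0.0
```

>>> jog_arm(deltas=[[[0.5,0,-5,2,0],[0.5,0,-5,0,0],[0.5,0,-5,0,0],[0.5,0,-5,0,0],[0.5,0,-5,0,0],[0.5,0,-5,0,0],[0.5,0,0,0,0],[0.5,0,0,0,0]]])

```text
time_s: 28.15
tcp_pos: [0.5028, -0.1781, 0.2409]
eef_rot: [-180.0, -0.0, 6.4]
contact_force: [0.7, -0.1, -0.6]
gripper_width: 0.0656
gripper_force: 0.0
```

Run:
```python
from fit import *
vt=snap('top','t8'); vs=snap('scene','s8')
for n,x,y,w in (('yoyo',.598,.241,0),('car',.6105,.133,6.4),('rattle',.491,.229,6.4),('ring',.503,.121,0)):
    for l,v in (('T',vt),('S',vs)):
        o=fit([v],n,x,y,[np.radians(w)],.011,30); print(n,l,np.round((o.x[:2]-[x,y])*1e3,1),round(np.degrees(o.x[2]),1),round(o.fun,2))
a=cv2.resize(vt[1][183:323,123:257],None,fx=3,fy=3,interpolation=cv2.INTER_CUBIC); b=cv2.resize(vs[1][225:330,360:475],None,fx=3.4,fy=4,interpolation=cv2.INTER_CUBIC)
cv2.imwrite('pics/m8.png',np.hstack([a,b]))
```

```text
yoyo T [ 6.  -0.1] 0.2 -0.27
yoyo S [1.3 0.3] -0.6 -0.9
car T [8.6 4.1] -19.8 -0.31
car S [ 3.8 -6.1] 74.6 -0.26
rattle T [4.  3.5] 15.7 -0.29
rattle S [-2.9 -0.7] 5.9 -0.79
ring T [-0.   3.3] -0.2 -0.21
ring S [-3.2  0.8] 8.6 -0.79
```

View pics/m8.png

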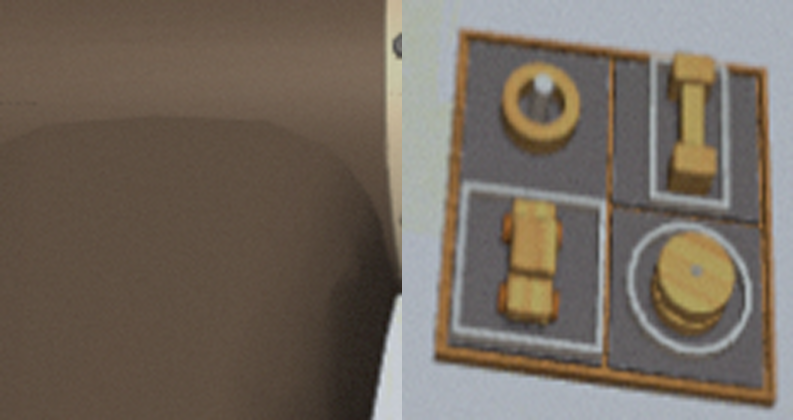

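The scene view (top is blocked by the arm) shows the ring flat over its post, the rattle in the trough, the car on its wheels in the tray and the yo-yo in the cup. The gripper is clear of everything. Handing in.

```bash
python3 -c "
from plant import r; print(r.close_job())"
```

```text
the job is handed in; nothing more can be done
None
```

The job is handed in: the yo-yo, car, rattle and ring are each in their places in that order, as the last scene-camera view shows, at about 28 s with the gripper clear; the small yo-yo and mallet were not touched.

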